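# Vent the mini keg: back off the bleed valve's lock nut, then press its tip

## Robot

A 7-joint arm with a two-finger parallel gripper is mounted at the origin on a cart in front of the work surface, level with it; the furniture and walls round the work are solid. World frame = base frame: x ahead of the robot, y to its left, z up, the work surface at z = 0. Lengths are in mm, angles in rad, forces in N, time in s.
With the tool pointing down it reaches from about 400 to 875 mm from the base axis. Payload 6.5 kg.
Tool frame: the origin (TCP) lies on the front face of the gripper's body, between the roots of the fingers; the fingertips stand 73 mm ahead of it and the grasp point (between the pads) lies 54 mm ahead of it; z points along the fingers, y is the line along which they close (so a half turn about z gives the same grasp; the last joint's range is limited). The gripper opens to 85 mm and grips with 20 to 120 N. Pads are 22 mm wide; open, the fingers measure 114 mm over their backs; the gripper's body (76 mm by 85 mm) begins 54 mm behind the grasp point. The pads swing forward as they close: fully open they stand 13 mm farther back than shut.
Start: joints at [1.099, 0.536, -0.004, 1.538, 0.003, 1.067, -0.071], TCP at [256.587, -597.205, 303.89] pointing down, gripper open.
Joint ranges: [-2.7, 2.7], [-0.37, 2.16], [-1.27, 1.26], [0.24, 2.4], [-1.31, 4.45], [0.19, 1.91], [-2.76, 2.76]. Speed limits (rad/s): [2.39, 2.39, 3.14, 3.14, 3.14, 3.14, 3.14].

## Interface

Orientations are given as a unit quaternion [x, y, z, w].
In Python, from cell import r, imaging, spotter gives the robot as it stands.
- The arm moves only by the shell command python3 -m inch 'ROWS' [FORCE]. ROWS is JSON, a list of rows, each an object with "rotation": the turn, a rotation vector about the tool's x, y, z in units of 360 degrees (1.0 is 360 degrees), a list of three; "delta_pos": the shift along the tool's x, y, z in units of 0.15 m (1.0 is 0.15 m), a list of three; "claw": the closure in counts, from 0 (fully open) to 255 (shut). In form: [{"rotation": [wx, wy, wz], "delta_pos": [tx, ty, tz], "claw": claw}, ...]. A call has exactly 10 rows; each row is the pose to reach, as a shift and turn from the pose commanded when the call began, along the tool's axes at that moment, turning the shorter way round; what a row does not reach only later rows make up. A row lasts 1/8 s, in which the tool goes at most 62.5 mm and 10.7 degrees, less where a joint would pass 70% of its speed; a pose out of reach is approached as far as the arm can. A call with a number of a shift or a turn outside -1 to 1 is refused whole. A call with a gripper value outside its range is refused whole. The fingers move at their own pace and stop on an object; FORCE is the grip in N (left out, the last holds). Time passes only in rows, so rows that repeat a pose let the fingers close, or fill a call up. It gives the time, the measured TCP pose, the force, the opening and the grip force at its end, in the units of the state.
- r.observe(): the state, without advancing time (a new reading comes with each control period).
- imaging.capture(name): name is "side" or "top"; returns (picture, depth): 384x512x3 uint8, red, green, blue; 384x512 float32, mm along the optical axis (not along the pixel's ray), 0 where there is no reading.
- imaging.calibration(name): a dict with "vertical_fov" (degrees; the focal length in pixels is half the picture's height over the tangent of half this angle, whatever the lens; pixels are square), "cx", "cy" (the principal point, pixels), "R" (3x3) and "t" (3): a world point X has camera coordinates R X + t. Camera axes: x right, y down, z forward; pixel columns grow to the right and rows downward; lengths in mm; the calibration is good to about 2 mm. A picture is of the moment at which its call begins. calibration takes no time and is no camera call.
- r.close_job(): hands the job in; it is judged then, once.
Trained networks look in the newest picture that a camera, given by its name, has taken for a name from the list of things; names that differ only in an ending like _2 or _b are one class to them, and where a whole thing is asked for, a point or a joint stands for the part that bears it (a point fixed in the world has none). Each returns a list of dicts, best first, with "conf" (0 to 1); they miss things now and then, are a little off and sometimes report something else, mostly with a low value. They report only what shows in the picture. A call takes as long as a camera call.
- spotter.recognise(target, camera): "at" ([x, y, z] in mm, in world coordinates, good to about 4 mm: the middle of the surface that is visible of it).
- spotter.spot_point(target, camera): "at" ([x, y, z] in mm, in world coordinates, good to about 4 mm: a listed point, or the origin of a listed thing).
The state is a dict: "time": time; "joints": joint angles; "dq": joint speeds; "joint_torque": joint torques, N m; "eef_pos": TCP position; "eef_rot": TCP orientation; "contact_force": force on the tool from outside, world axes, zero at the start; "wrist_torque": the same for the moment, N m; "opening": opening from 0.0 (shut) to 1.0 (fully open); "grip_force": force on a finger pad.
Only numpy, scipy, OpenCV 4.12 (cv2) and the standard library are available. Lean on these libraries where they do the work, as an engineer would, in place of code of your own. Each camera call takes 0.05 s, during which the arm holds its last target. There are 200 camera calls.

## Task

The steel mini keg on the worktop is still under pressure and has to be vented before anyone opens its cap. Unscrew the tiny knurled lock nut of the bleed valve on top (counter-clockwise from above) all the way up to its stop, then press the freed valve tip straight down as far as it goes, gently, and hold it there for at least two seconds to let the gas out, and let go so that it springs back shut, with the nut left up. The tip is a thin pin that bends under a hard push; do not shove or tip the keg, and leave the other things where they stand.

Things in the scene. Friction and masses are not known exactly. Their poses are not given: they have to be found in the camera images.
- keg: steel mini keg, loose, about 2.6 kg, upright: body 120 mm across, black ribbed cap 90 mm across, top at 184 mm. Origin under the base, z up; tap out to 98 mm along -x, strap handle 82 mm along +x, both low. The brass bleed valve stands upright on the cap, 16 mm from the keg's axis along -x: stem 10 mm across, collar 11 mm across up to 219 to 225 mm, then nut and pin. All else is below 190 mm
- nut_centre (a point): centre of the brass lock nut: upright knurled cylinder 14 mm across, 10 mm high, on the valve's axis; its centre is 224 to 230 mm above the worktop when screwed down, as the valve is set more or less deep in the cap. It rides on the threaded pin and rises as it is unscrewed. Its underside is at least 35 mm above the cap, so fingertips have room beside the stem
- lock_nut (a joint): turn of the nut in rad: 0 screwed down on the collar (pin locked), grows as it is unscrewed, counter-clockwise from above, to its stop at 4.2 (two thirds of a turn); starts at 0 to 0.35. It rises 1 mm per rad. Needs about 0.05 N m and stays where it is left; about 30 N of grip turns it
- pin_tip (a point): top of the steel valve pin, 5 mm across, on the valve's axis, 239 to 245 mm above the worktop at rest, as the valve is set more or less deep in the cap; it stands 10 mm above the nut when the nut is down, 5.8 mm when the nut is at its stop
- valve_pin (a joint): how far the pin is pushed down, m; 0 at rest. The nut goes down with it and meets the collar, so it goes no deeper than the nut has risen: 0 with the nut down, 4.2 mm with the nut at its stop. Its spring takes 3 N to start, 8 N at 3.4 mm (valve fully open), 9.3 N at 4.2 mm and returns it. More than 13 N bends it
- mug_mid (a point): white mug with small dots, 92 mm across, 93 mm high, with an ear; bystander, the point is its centre
- tin_mid (a point): small food tin, 75 mm across, 58 mm high; bystander, the point is its centre
- jar_mid (a point): glass jar with a lid, 64 mm across, 100 mm high; bystander, the point is its centre
- tub_mid (a point): small lidded food tub, 72 mm across, 71 mm high; bystander, the point is its centre
- espresso_cup_mid (a point): white espresso cup with an ear, 59 mm across, 52 mm high; bystander, the point is its centre
- spice_jar_mid (a point): slim spice jar, 45 mm across, 106 mm high; bystander, the point is its centre
- garlic_mid (a point): bulb of garlic, 53 mm; bystander, the point is its centre

How it is judged (in metres and radians):
On the way, in this order (a step that is already met when the one before it is completed fails the run):
1. the lock nut is unscrewed to its stop (at least 3.8 of 4.2 rad), the pin not pressed (value of joint lock_nut above 3.8 rad and value of joint valve_pin below 0.001 m), for 0.2 s.
2. the fingers press the valve tip at least 3.4 mm down and hold it for 1.7 s (value of joint valve_pin above 0.0034 m and contact force between the fingers and valve_pin_c0 above 1 N), for 1.7 s.
At the end, for the whole second after the job is handed in: the lock nut is still up near its stop (over 3.7 rad), the valve pin has sprung back to within 0.6 mm of rest, and the keg stands upright and still within 15 mm of where it stood (value of joint lock_nut above 3.7 rad and value of joint valve_pin below 0.0006 m and angle between keg's own z axis and vertical below 0.03 rad and distance of keg from where it was at the start of the episode below 0.015 m and linear speed of keg below 0.01 m/s); the robot touches nothing.
It fails at once if the valve pin is pushed or squeezed with more than 13 N (contact force between anything else and valve_pin_c0 above 13 N).
It fails at once if the keg is shoved more than 15 mm or tipped more than 0.1 rad (distance of keg from where it was at the start of the episode above 0.015 m or angle between keg's own z axis and vertical above 0.1 rad).
It fails at once if a bystander is moved more than 15 mm (distance of any of mug_mid, tin_mid, jar_mid, tub_mid, espresso_cup_mid, spice_jar_mid, garlic_mid from where it was at the start of the episode above 0.015 m).
It also fails if it takes over 61 s, if anything falls off the work surface, if the arm or the gripper's body presses on something with over 40 N, if the wrist force passes 120 N, or if a joint passes its speed limit or range.

## Working session

There is one attempt and no reset: what is moved stays moved. The work goes in short steps, Python scripts to look and compute and a shell command to move; the robot and the scene stay as the last step left them, time stands still between calls to the robot, and variables do not carry over. Pictures are saved under pics/ and viewed, at most 10 in all, crops included, and the job is handed in when it is done.

```bash
ls; mkdir -p pics; python3 - <<'E'
from cell import r, imaging, spotter
import cv2
s=r.observe(); print({k:s[k] for k in('time','eef_pos','eef_rot','opening')})
for c in('side','top'):
    p,d=imaging.capture(c); cv2.imwrite(f'pics/{c}0.png',p[:,:,::-1])
    for t in('nut_centre','pin_tip','keg'):
        print(c,t,[(x['conf'],x['at']) for x in spotter.spot_point(t,c)[:2]])
    k=imaging.calibration(c);print(k)
for t in 'mug_mid tin_mid jar_mid tub_mid espresso_cup_mid spice_jar_mid garlic_mid'.split():
    print(t,[(x['conf'],x['at']) for x in spotter.spot_point(t,'top')[:1]])
E
```

```text
pics
{'time': 0.0, 'eef_pos': array([ 256.36875528, -596.747513  ,  303.01106854]), 'eef_rot': array([ 9.79477512e-01,  2.01551503e-01, -2.54646972e-04, -8.54682915e-04]), 'opening': 0.9990970144002668}
side nut_centre []
side pin_tip [(0.52, [448.5, -52.5, 25.5]), (0.45, [500.5, 181.5, 250.3])]
side keg [(0.97, [508.5, 187.7, -0.5])]
{'vertical_fov': 50.50099865379686, 'cx': 260.3404272123132, 'cy': 196.4475251351073, 'R': array([[-0.99972638, -0.01304574, -0.0194156 ],
       [ 0.00637064,  0.64680319, -0.76263035],
       [ 0.02250715, -0.76254537, -0.6465431 ]]), 't': array([ 571.64977331,    5.51094142, 1254.54400067])}
top nut_centre [(0.46, [493.2, 188.0, 226.2])]
top pin_tip [(0.5, [495.6, 184.5, 243.3])]
top keg [(0.79, [506.2, 191.5, -1.3])]
{'vertical_fov': 57.67794005357817, 'cx': 249.95645265415246, 'cy': 195.51276125478077, 'R': array([[ 0.01418175, -0.99962237, -0.02353721],
       [-0.9993153 , -0.01336503, -0.03450092],
       [ 0.03417332,  0.02401038, -0.99912746]]), 't': array([211.68699553, 545.3898946 , 992.81516237])}
mug_mid [(0.7, [660.2, 198.1, 52.6])]
tin_mid [(0.69, [476.6, 358.6, 24.7])]
jar_mid [(0.66, [647.2, 333.4, 51.3])]
tub_mid [(0.68, [659.9, 30.5, 37.5])]
espresso_cup_mid [(0.74, [659.9, 197.1, 47.2])]
spice_jar_mid [(0.74, [609.5, -53.2, 52.5])]
garlic_mid [(0.81, [438.9, 451.1, 30.2])]
```

```bash
python3 - <<'E'
import cv2,numpy as np
a=cv2.imread('pics/side0.png');b=cv2.imread('pics/top0.png')
from cell import imaging
for c in('side','top'):
    k=imaging.calibration(c);X=k['R']@np.array([495,186,228])+k['t'];f=192/np.tan(np.radians(k['vertical_fov']/2))
    u=k['cx']+f*X[0]/X[2];v=k['cy']+f*X[1]/X[2];print(c,u,v,X[2])
    im=a if c=='side' else b
    u,v=int(u),int(v);cr=im[max(v-38,0):v+37,max(u-50,0):u+50];cr=cv2.resize(cr,None,fx=4,fy=4,interpolation=cv2.INTER_CUBIC)
    if c=='side':A=cr
    else:B=cr
    print(max(u-50,0),max(v-38,0))
h=np.hstack([cv2.resize(A,(400,300)),cv2.resize(B,(400,300))])
w=np.hstack([cv2.resize(a,(400,300)),cv2.resize(b,(400,300))])
cv2.imwrite('pics/c.png',np.vstack([h,w]))
E
```

```text
side 289.4958672436092 177.72405935944005 976.4397720870364
239 139
top 262.11025317503083 213.415633903049 786.395823999412
212 175
```

View pics/c.png

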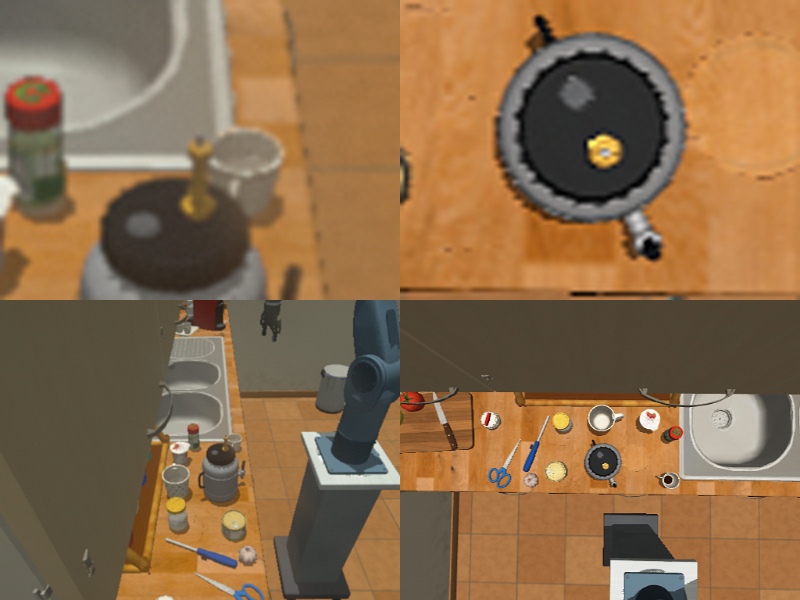

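The networks agree with the picture: the nut projects to side pixel (289, 177) and top pixel (263, 213), giving about (495, 186, 228). I'll head there high.

```bash
python3 -m inch '[{"rotation":[0,0,0],"delta_pos":[0.3,-0.3,-0.4],"claw":0},{"rotation":[0,0,0],"delta_pos":[0.6,-0.6,-0.4],"claw":0},{"rotation":[0,0,0],"delta_pos":[1,-1,-0.4],"claw":0},{"rotation":[0,0,0],"delta_pos":[1,-1,-0.4],"claw":0},{"rotation":[0,0,0],"delta_pos":[1,-1,-0.4],"claw":0},{"rotation":[0,0,0],"delta_pos":[1,-1,-0.4],"claw":0},{"rotation":[0,0,0],"delta_pos":[1,-1,-0.4],"claw":0},{"rotation":[0,0,0],"delta_pos":[1,-1,-0.4],"claw":0},{"rotation":[0,0,0],"delta_pos":[1,-1,-0.4],"claw":0},{"rotation":[0,0,0],"delta_pos":[1,-1,-0.4],"claw":0}]' 30
python3 -c "
from cell import r;print(r.observe()['joints'],r.observe()['eef_rot'])"
```

```text
time: 2.0
eef_pos: [335.1, -400.3, 363.8]
eef_rot: [0.98, 0.201, -0.0, -0.0]
contact_force: [-1.1, -1.1, -0.6]
opening: 1.001
grip_force: 0.0
[ 0.85354742  0.2565501  -0.07906619  1.80349486  0.02271154  1.08254898
 -0.39886072] [ 9.79513070e-01  2.01380590e-01 -4.14714455e-05 -4.89232291e-05]
```

```bash
python3 -m inch '[{"rotation":[0,0,0],"delta_pos":[0.4,-0.4,0],"claw":0},{"rotation":[0,0,0],"delta_pos":[0.8,-0.8,0],"claw":0},{"rotation":[0,0,0],"delta_pos":[1,-1,0],"claw":0},{"rotation":[0,0,0],"delta_pos":[1,-1,0],"claw":0},{"rotation":[0,0,0],"delta_pos":[1,-1,0],"claw":0},{"rotation":[0,0,0],"delta_pos":[1,-1,0],"claw":0},{"rotation":[0,0,0],"delta_pos":[1,-1,0],"claw":0},{"rotation":[0,0,0],"delta_pos":[1,-1,0],"claw":0},{"rotation":[0,0,0],"delta_pos":[1,-1,0],"claw":0},{"rotation":[0,0,0],"delta_pos":[1,-1,0],"claw":0}]'
python3 -m inch '[{"rotation":[0,0,0],"delta_pos":[0.4,-0.4,0],"claw":0},{"rotation":[0,0,0],"delta_pos":[0.8,-0.8,0],"claw":0},{"rotation":[0,0,0],"delta_pos":[1,-1,0],"claw":0},{"rotation":[0,0,0],"delta_pos":[1,-1,0],"claw":0},{"rotation":[0,0,0],"delta_pos":[1,-1,0],"claw":0},{"rotation":[0,0,0],"delta_pos":[1,-1,0],"claw":0},{"rotation":[0,0,0],"delta_pos":[1,-1,0],"claw":0},{"rotation":[0,0,0],"delta_pos":[1,-1,0],"claw":0},{"rotation":[0,0,0],"delta_pos":[1,-1,0],"claw":0},{"rotation":[0,0,0],"delta_pos":[1,-1,0],"claw":0}]'
python3 -c "
from cell import r;print(r.observe()['joints'],r.observe()['eef_rot'])"
```

```text
time: 3.25
eef_pos: [413.7, -203.3, 363.9]
eef_rot: [0.98, 0.201, -0.0, 0.0]
contact_force: [0.3, 0.5, 0.0]
opening: 1.002
grip_force: 0.0
time: 4.5
eef_pos: [492.3, -6.3, 363.9]
eef_rot: [0.98, 0.201, 0.0, 0.0]
contact_force: [-1.0, 0.5, 0.5]
opening: 1.001
grip_force: 0.0
[ 0.25825012  0.22539629 -0.39104885  1.85817239  0.09696824  1.07647956
 -1.33526532] [9.79516651e-01 2.01363178e-01 7.84053245e-06 2.10982256e-05]
```

```bash
python3 -m inch '[{"rotation":[0,0,0.03],"delta_pos":[0.2,-0.4,0],"claw":0},{"rotation":[0,0,0.06],"delta_pos":[0.4,-0.8,0],"claw":0},{"rotation":[0,0,0.08],"delta_pos":[0.4,-1,0],"claw":0},{"rotation":[0,0,0.11],"delta_pos":[0.4,-1,0],"claw":0},{"rotation":[0,0,0.13],"delta_pos":[0.4,-1,0],"claw":0},{"rotation":[0,0,0.13],"delta_pos":[0.4,-1,0],"claw":0},{"rotation":[0,0,0.13],"delta_pos":[0.4,-1,0],"claw":0},{"rotation":[0,0,0.13],"delta_pos":[0.4,-1,0],"claw":0},{"rotation":[0,0,0.13],"delta_pos":[0.4,-1,0],"claw":0},{"rotation":[0,0,0.13],"delta_pos":[0.4,-1,0],"claw":0}]'
cat >h.py <<'E'
import numpy as np
from scipy.spatial.transform import Rotation as R
from cell import r,imaging,spotter
def go(P):  # world TCP target -> tool-frame units
    s=r.observe();return np.round(R.from_quat(s['eef_rot']).inv().apply(np.array(P)-s['eef_pos'])/150,3)
def px(c,X):
    k=imaging.calibration(c);X=k['R']@np.array(X)+k['t'];f=192/np.tan(np.radians(k['vertical_fov']/2))
    return k['cx']+f*X[0]/X[2],k['cy']+f*X[1]/X[2]
E
python3 - <<'E'
from h import *; import cv2
s=r.observe();print(s['joints'],R.from_quat(s['eef_rot']).as_matrix().round(3))
ims=[]
for c in('side','top'):
    p,d=imaging.capture(c);u,v=map(int,px(c,[495,186,228]))
    print(c,u-50,v-38,px(c,[495,186,228]),px(c,s['eef_pos']+np.array([0,0,-73])))
    for t in('nut_centre','pin_tip'): print(t,[(x['conf'],x['at']) for x in spotter.spot_point(t,c)[:2]])
    ims.append(cv2.resize(p[v-38:v+37,u-50:u+50,::-1],(400,300),interpolation=cv2.INTER_CUBIC))
cv2.imwrite('pics/d.png',np.hstack(ims)); print(go([495,186,330]))
E
```

```text
time: 5.75
eef_pos: [488.3, 155.3, 363.9]
eef_rot: [0.979, -0.204, -0.0, -0.0]
contact_force: [0.5, -0.0, 0.1]
opening: 0.997
grip_force: 0.0
[-0.08979185  0.2600169  -0.36472694  1.81280267  0.10372777  1.08743684
 -2.47322333] [[ 0.917 -0.399 -0.   ]
 [-0.399 -0.917  0.   ]
 [-0.     0.    -1.   ]]
side 239 139 (np.float64(289.4958672436092), np.float64(177.72405935944005)) (np.float64(292.5097926590152), np.float64(148.5870188939226))
nut_centre [(0.57, [494.3, 185.8, 230.8])]
pin_tip [(0.42, [498.3, 185.3, 249.5])]
top 212 175 (np.float64(262.11025317503083), np.float64(213.415633903049)) (np.float64(277.22981252838656), np.float64(217.36674122341063))
nut_centre [(0.53, [448.5, -49.9, 29.4])]
pin_tip []
[-0.041 -0.205  0.226]
```

View pics/d.png

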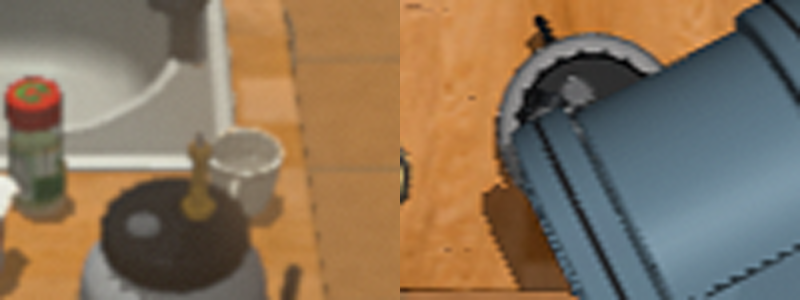

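```bash
python3 - <<'E'
from h import *; import cv2
im=cv2.imread('pics/top0.png');h=cv2.cvtColor(im,cv2.COLOR_BGR2HSV)
m=(h[...,1]>110)&(h[...,2]>90);m=m[200:226,250:276];n,l,st,c=cv2.connectedComponentsWithStats(m.astype(np.uint8))
print(st[1:],c[1:]+[250,200])
uv=c[1+np.argmax(st[1:,4])]+[250,200]
from scipy.optimize import fsolve
for z in(225,230,235):print(z,fsolve(lambda p:np.array(px('top',[*p,z]))-uv,[495,186]))
s=cv2.imread('pics/side0.png');print(s[170:194,286:293].mean(1).round().astype(int).tolist())
print(s[177,280:298].tolist());print(px('side',[495,186,240]),px('side',[495,186,223]))
E
```

```text
[[ 9  9  9  8 53]
 [25 25  1  1  1]] [[262.75471698 212.33962264]
 [275.         225.        ]]
225 [497.40450613 184.538942  ]
230 [497.47205028 184.60545749]
235 [497.53959443 184.67197298]
[[120, 136, 145], [121, 137, 146], [121, 135, 145], [111, 126, 139], [97, 125, 146], [83, 130, 160], [73, 130, 164], [67, 109, 135], [78, 105, 123], [101, 123, 136], [93, 114, 128], [72, 96, 114], [65, 96, 120], [63, 94, 118], [59, 86, 106], [54, 81, 100], [50, 80, 99], [49, 82, 105], [50, 94, 121], [49, 95, 122], [48, 97, 124], [48, 98, 125], [45, 84, 107], [44, 70, 89]]
[[142, 155, 161], [141, 154, 160], [141, 154, 160], [140, 154, 159], [140, 153, 159], [126, 141, 149], [76, 105, 125], [51, 101, 131], [62, 119, 153], [60, 117, 152], [61, 107, 138], [69, 101, 126], [90, 110, 123], [94, 112, 123], [98, 115, 126], [98, 116, 127], [98, 115, 127], [101, 119, 130]]
(np.float64(289.63147063579913), np.float64(173.72814435557635)) (np.float64(289.43999973611193), np.float64(179.37034421877615))
```

```bash
python3 -c "
from h import *;print(go([497,185,364]),go([497,185,283]))"
```

```text
[-0.026 -0.204 -0.001] [-0.026 -0.204  0.539]
```

```bash
python3 -m inch '[{"rotation":[0,0,0],"delta_pos":[-0.026,-0.1,0],"claw":150},{"rotation":[0,0,0],"delta_pos":[-0.026,-0.204,0],"claw":150},{"rotation":[0,0,0],"delta_pos":[-0.026,-0.204,0],"claw":150},{"rotation":[0,0,0],"delta_pos":[-0.026,-0.204,0.1],"claw":150},{"rotation":[0,0,0],"delta_pos":[-0.026,-0.204,0.2],"claw":150},{"rotation":[0,0,0],"delta_pos":[-0.026,-0.204,0.3],"claw":150},{"rotation":[0,0,0],"delta_pos":[-0.026,-0.204,0.4],"claw":150},{"rotation":[0,0,0],"delta_pos":[-0.026,-0.204,0.54],"claw":150},{"rotation":[0,0,0],"delta_pos":[-0.026,-0.204,0.54],"claw":150},{"rotation":[0,0,0],"delta_pos":[-0.026,-0.204,0.54],"claw":150}]' 30
python3 - <<'E'
from h import *; import cv2
s=r.observe();print(s['joints'],s['contact_force'])
ims=[]
for c in('side','top'):
    p,d=imaging.capture(c);u,v=map(int,px(c,[495,186,228]))
    ims.append(cv2.resize(p[v-38:v+37,u-50:u+50,::-1],(400,300),interpolation=cv2.INTER_CUBIC))
cv2.imwrite('pics/e.png',np.hstack(ims))
E
```

```text
time: 7.3
eef_pos: [497.2, 185.1, 283.2]
eef_rot: [0.979, -0.204, 0.0, -0.0]
contact_force: [0.2, 0.6, 1.1]
opening: 0.412
grip_force: 0.0
[-0.15274012  0.38420829 -0.36053497  1.85845086  0.16594397  0.92763676
 -2.57083899] [0.23800944 0.59848691 1.10538338]
```

View pics/e.png

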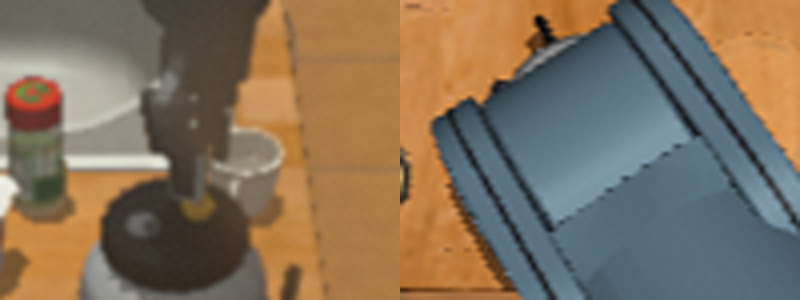

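The fingers straddle the valve (side crop about (197, 180)). Closing slowly.

```bash
python3 -m inch '[{"rotation":[0,0,0],"delta_pos":[0,0,0],"claw":170},{"rotation":[0,0,0],"delta_pos":[0,0,0],"claw":180},{"rotation":[0,0,0],"delta_pos":[0,0,0],"claw":190},{"rotation":[0,0,0],"delta_pos":[0,0,0],"claw":195},{"rotation":[0,0,0],"delta_pos":[0,0,0],"claw":200},{"rotation":[0,0,0],"delta_pos":[0,0,0],"claw":203},{"rotation":[0,0,0],"delta_pos":[0,0,0],"claw":206},{"rotation":[0,0,0],"delta_pos":[0,0,0],"claw":208},{"rotation":[0,0,0],"delta_pos":[0,0,0],"claw":210},{"rotation":[0,0,0],"delta_pos":[0,0,0],"claw":212}]' 20
```

```text
time: 8.65
eef_pos: [496.8, 184.5, 282.8]
eef_rot: [0.979, -0.204, -0.0, 0.0]
contact_force: [-1.4, -2.4, 1.2]
opening: 0.169
grip_force: 1.3
```

```bash
python3 -m inch '[{"rotation":[0,0,0],"delta_pos":[0,0.003,0],"claw":212},{"rotation":[0,0,0],"delta_pos":[0,0.007,0],"claw":212},{"rotation":[0,0,0],"delta_pos":[0,0.007,0],"claw":214},{"rotation":[0,0,0],"delta_pos":[0,0.007,0],"claw":216},{"rotation":[0,0,0],"delta_pos":[0,0.007,0],"claw":220},{"rotation":[0,0,0],"delta_pos":[0,0.007,0],"claw":230},{"rotation":[0,0,0],"delta_pos":[0,0.007,0],"claw":255},{"rotation":[0,0,0],"delta_pos":[0,0.007,0],"claw":255},{"rotation":[0,0,0],"delta_pos":[0,0.007,0],"claw":255},{"rotation":[0,0,0],"delta_pos":[0,0.007,0],"claw":255}]' 32
python3 -c "
from h import *;s=r.observe();print(s['wrist_torque'],s['contact_force'],s['opening'])"
```

```text
time: 9.9
eef_pos: [496.6, 184.1, 282.9]
eef_rot: [0.979, -0.204, 0.0, -0.0]
contact_force: [-0.6, -1.6, 1.5]
opening: 0.148
grip_force: 31.1
[-0.19890874  0.18333551  0.00207407] [-0.63606762 -1.59924714  1.45405461] 0.14821764874271393
```

```bash
python3 -m inch '[{"rotation":[0,0,-0.02],"delta_pos":[0,0,-0.001],"claw":255},{"rotation":[0,0,-0.04],"delta_pos":[0,0,-0.002],"claw":255},{"rotation":[0,0,-0.06],"delta_pos":[0,0,-0.003],"claw":255},{"rotation":[0,0,-0.08],"delta_pos":[0,0,-0.003],"claw":255},{"rotation":[0,0,-0.1],"delta_pos":[0,0,-0.004],"claw":255},{"rotation":[0,0,-0.12],"delta_pos":[0,0,-0.005],"claw":255},{"rotation":[0,0,-0.14],"delta_pos":[0,0,-0.006],"claw":255},{"rotation":[0,0,-0.16],"delta_pos":[0,0,-0.007],"claw":255},{"rotation":[0,0,-0.18],"delta_pos":[0,0,-0.008],"claw":255},{"rotation":[0,0,-0.2],"delta_pos":[0,0,-0.008],"claw":255}]'
python3 -c "
from h import *;s=r.observe();print(s['joints'],s['wrist_torque'],s['contact_force'],R.from_quat(s['eef_rot']).inv().apply(s['contact_force']))"
```

```text
time: 11.15
eef_pos: [496.7, 183.3, 284.1]
eef_rot: [0.911, 0.412, -0.0, 0.0]
contact_force: [-1.3, -1.6, 1.6]
opening: 0.144
grip_force: 31.2
[ 0.05343219  0.42781103 -0.62466013  1.84823538  0.30144998  0.96135215
 -1.4252251 ] [-0.58336495  0.06597331 -0.04441546] [-1.26757111 -1.56096113  1.63641481] [-2.01030749  0.08110347 -1.63501548]
```

```bash
python3 -m inch '[{"rotation":[0,0,-0.025],"delta_pos":[0,0,-0.001],"claw":255},{"rotation":[0,0,-0.05],"delta_pos":[0,0,-0.002],"claw":255},{"rotation":[0,0,-0.075],"delta_pos":[0,0,-0.003],"claw":255},{"rotation":[0,0,-0.1],"delta_pos":[0,0,-0.004],"claw":255},{"rotation":[0,0,-0.125],"delta_pos":[0,0,-0.005],"claw":255},{"rotation":[0,0,-0.15],"delta_pos":[0,0,-0.006],"claw":255},{"rotation":[0,0,-0.175],"delta_pos":[0,0,-0.007],"claw":255},{"rotation":[0,0,-0.2],"delta_pos":[0,0,-0.008],"claw":255},{"rotation":[0,0,-0.225],"delta_pos":[0,0,-0.009],"claw":255},{"rotation":[0,0,-0.25],"delta_pos":[0,0,-0.01],"claw":255}]'
python3 -c "
from h import *;s=r.observe();print(s['joints'],s['wrist_torque'],s['contact_force'],R.from_quat(s['eef_rot']).inv().apply(s['contact_force']))"
```

```text
time: 12.4
eef_pos: [497.6, 183.4, 285.8]
eef_rot: [0.353, 0.936, 0.0, 0.001]
contact_force: [2.5, -2.3, 0.8]
opening: 0.139
grip_force: 31.1
[ 0.29749109  0.54117314 -0.97671452  1.833503    0.51770929  1.04524136
 -0.0341784 ] [-0.48723178 -0.37927284 -0.05409239] [ 2.50309239 -2.30479031  0.75534296] [-3.40289213 -0.07704548 -0.74997469]
```

```bash
python3 -m inch '[{"rotation":[0,0,-0.015],"delta_pos":[-0.002,0,-0.001],"claw":255},{"rotation":[0,0,-0.03],"delta_pos":[-0.004,0,-0.001],"claw":255},{"rotation":[0,0,-0.045],"delta_pos":[-0.005,0,-0.002],"claw":255},{"rotation":[0,0,-0.06],"delta_pos":[-0.007,0,-0.002],"claw":255},{"rotation":[0,0,-0.07],"delta_pos":[-0.007,0,-0.003],"claw":255},{"rotation":[0,0,-0.08],"delta_pos":[-0.007,0,-0.003],"claw":255},{"rotation":[0,0,-0.09],"delta_pos":[-0.007,0,-0.004],"claw":255},{"rotation":[0,0,-0.1],"delta_pos":[-0.007,0,-0.004],"claw":255},{"rotation":[0,0,-0.1],"delta_pos":[-0.007,0,-0.004],"claw":255},{"rotation":[0,0,-0.1],"delta_pos":[-0.007,0,-0.004],"claw":255}]'
python3 -c "
from h import *;s=r.observe();print(s['joints'],s['wrist_torque'],s['contact_force'],R.from_quat(s['eef_rot']).inv().apply(s['contact_force']))"
```

```text
time: 13.65
eef_pos: [497.8, 183.6, 286.4]
eef_rot: [0.049, 0.999, 0.0, 0.001]
contact_force: [2.0, 1.0, 0.1]
opening: 0.142
grip_force: 31.2
[ 0.37978626  0.61286402 -1.11880833  1.82836461  0.61917526  1.1013144
  0.50620766] [ 0.05936226 -0.46316813 -0.03739944] [1.99966556 0.97297271 0.08307713] [-1.89479173  1.16430037 -0.08005607]
```

```bash
python3 -m inch '[{"rotation":[0,0,-0.01],"delta_pos":[0,0,0],"claw":255},{"rotation":[0,0,-0.02],"delta_pos":[0,0,-0.001],"claw":255},{"rotation":[0,0,-0.03],"delta_pos":[0,0,-0.001],"claw":255},{"rotation":[0,0,-0.04],"delta_pos":[0,0,-0.002],"claw":255},{"rotation":[0,0,-0.05],"delta_pos":[0,0,-0.002],"claw":255},{"rotation":[0,0,-0.06],"delta_pos":[0,0,-0.002],"claw":255},{"rotation":[0,0,-0.07],"delta_pos":[0,0,-0.003],"claw":255},{"rotation":[0,0,-0.08],"delta_pos":[0,0,-0.003],"claw":255},{"rotation":[0,0,-0.08],"delta_pos":[0,0,-0.003],"claw":255},{"rotation":[0,0,-0.08],"delta_pos":[0,0,-0.003],"claw":255}]'
python3 -c "
from h import *;s=r.observe();print(s['joints'],s['wrist_torque'],s['contact_force'],R.from_quat(s['eef_rot']).inv().apply(s['contact_force']))"
```

```text
time: 14.9
eef_pos: [497.7, 183.8, 286.9]
eef_rot: [-0.201, 0.98, 0.0, 0.001]
contact_force: [2.6, 2.3, 0.7]
opening: 0.141
grip_force: 31.2
[ 0.42063799  0.66221026 -1.20072834  1.82637593  0.68179566  1.14200891
  0.95771887] [ 0.43313976 -0.62792686  0.04860983] [2.5765419  2.34868673 0.74615486] [-3.29381439  1.14583587 -0.74127697]
```

```bash
python3 -m inch '[{"rotation":[0,0,0],"delta_pos":[0,0,0],"claw":180},{"rotation":[0,0,0],"delta_pos":[0,0,0],"claw":180},{"rotation":[0,0,0],"delta_pos":[0,0,0],"claw":180},{"rotation":[0,0,0.025],"delta_pos":[0,0,0],"claw":180},{"rotation":[0,0,0.05],"delta_pos":[0,0,0],"claw":180},{"rotation":[0,0,0.075],"delta_pos":[0,0,0],"claw":180},{"rotation":[0,0,0.1],"delta_pos":[0,0,0],"claw":180},{"rotation":[0,0,0.125],"delta_pos":[0,0,0],"claw":180},{"rotation":[0,0,0.15],"delta_pos":[0,0,0],"claw":180},{"rotation":[0,0,0.15],"delta_pos":[0,0,0],"claw":180}]'
python3 -c "
from h import *;s=r.observe();print(s['joints'],s['wrist_torque'],s['contact_force'],R.from_quat(s['eef_rot']).inv().apply(s['contact_force']))"
```

```text
time: 16.15
eef_pos: [497.1, 183.3, 286.7]
eef_rot: [0.264, 0.964, -0.0, 0.0]
contact_force: [-0.8, 1.4, -0.2]
opening: 0.291
grip_force: 0.0
[ 0.3053927   0.54547822 -0.98941639  1.8323246   0.5234824   1.05204184
  0.14662873] [ 0.02364034 -0.03543096  0.00800319] [-0.76558499  1.39990952 -0.18662905] [1.37258224 0.81379831 0.18560109]
```

```bash
python3 -m inch '[{"rotation":[0,0,0],"delta_pos":[0,0,0],"claw":205},{"rotation":[0,0,0],"delta_pos":[0,0,0],"claw":215},{"rotation":[0,0,0],"delta_pos":[0,0,0],"claw":255},{"rotation":[0,0,0],"delta_pos":[0,0,0],"claw":255},{"rotation":[0,0,-0.02],"delta_pos":[0,0,0],"claw":255},{"rotation":[0,0,-0.04],"delta_pos":[0,0,0],"claw":255},{"rotation":[0,0,-0.06],"delta_pos":[0,0,0],"claw":255},{"rotation":[0,0,-0.08],"delta_pos":[0,0,0],"claw":255},{"rotation":[0,0,-0.1],"delta_pos":[0,0,0],"claw":255},{"rotation":[0,0,-0.12],"delta_pos":[0,0,0],"claw":255}]' 32
python3 -c "
from h import *;s=r.observe();print(s['joints'],s['wrist_torque'],s['contact_force'],R.from_quat(s['eef_rot']).inv().apply(s['contact_force']))"
```

```text
time: 17.4
eef_pos: [497.0, 183.5, 286.6]
eef_rot: [-0.111, 0.994, 0.0, -0.0]
contact_force: [-1.8, 0.9, 1.1]
opening: 0.148
grip_force: 31.3
[ 0.40039561  0.63553616 -1.15864409  1.82813508  0.64771164  1.12131345
  0.80196821] [ 0.19719177  0.25362366 -0.01114234] [-1.76708849  0.92376952  1.05478082] [ 1.52124593  1.29025916 -1.05335492]
```

```bash
python3 -m inch '[{"rotation":[0,0,-0.01],"delta_pos":[0,0,0],"claw":255},{"rotation":[0,0,-0.02],"delta_pos":[0,0,0],"claw":255},{"rotation":[0,0,-0.03],"delta_pos":[0,0,0],"claw":255},{"rotation":[0,0,-0.04],"delta_pos":[0,0,0],"claw":255},{"rotation":[0,0,-0.05],"delta_pos":[0,0,0],"claw":255},{"rotation":[0,0,-0.06],"delta_pos":[0,0,0],"claw":255},{"rotation":[0,0,-0.07],"delta_pos":[0,0,-0.001],"claw":255},{"rotation":[0,0,-0.07],"delta_pos":[0,0,-0.001],"claw":255},{"rotation":[0,0,-0.08],"delta_pos":[0,0,-0.001],"claw":255},{"rotation":[0,0,-0.08],"delta_pos":[0,0,-0.001],"claw":255}]' 32
python3 -c "
from h import *;s=r.observe();print(s['joints'],s['wrist_torque'],s['contact_force'],R.from_quat(s['eef_rot']).inv().apply(s['contact_force']))"
```

```text
time: 18.65
eef_pos: [496.9, 183.2, 286.5]
eef_rot: [-0.352, 0.936, -0.0, -0.001]
contact_force: [-2.3, -0.5, -0.4]
opening: 0.145
grip_force: 31.2
[ 0.42799745  0.67240039 -1.21577432  1.82715555  0.6934871   1.1517118
  1.26255651] [0.02140149 0.37032619 0.02709847] [-2.26291504 -0.49715807 -0.43710316] [2.02979048 1.11617336 0.43945129]
```

```bash
python3 -m inch '[{"rotation":[0,0,0],"delta_pos":[0,0,0],"claw":170},{"rotation":[0,0,0],"delta_pos":[0,0,0],"claw":170},{"rotation":[0,0,0],"delta_pos":[0,0,0],"claw":170},{"rotation":[0,0,0.025],"delta_pos":[0,0,-0.1],"claw":170},{"rotation":[0,0,0.05],"delta_pos":[0,0,-0.2],"claw":170},{"rotation":[0,0,0.075],"delta_pos":[0,0,-0.3],"claw":170},{"rotation":[0,0,0.1],"delta_pos":[0,0,-0.4],"claw":170},{"rotation":[0,0,0.125],"delta_pos":[0,0,-0.45],"claw":170},{"rotation":[0,0,0.15],"delta_pos":[0,0,-0.45],"claw":170},{"rotation":[0,0,0.175],"delta_pos":[0,0,-0.45],"claw":170}]'
python3 - <<'E'
from h import *; import cv2
s=r.observe();print(s['joints'],s['contact_force'])
p,d=imaging.capture('side');cv2.imwrite('pics/side1.png',p[:,:,::-1])
for t in('nut_centre','pin_tip','keg'): print(t,[(x['conf'],x['at']) for x in spotter.spot_point(t,'side')[:2]])
a=cv2.imread('pics/side0.png');b=p[:,:,::-1]
f=lambda i,x,y,w,h,W:cv2.resize(np.ascontiguousarray(i[y:y+h,x:x+w]),(W,300),interpolation=cv2.INTER_CUBIC)
cv2.imwrite('pics/f.png',np.vstack([np.hstack([f(i,274,160,32,24,400) for i in(a,b)]),np.hstack([f(i,230,160,100,75,400) for i in(a,b)])]))
for i in(a,b):print(i[170:186,288:290].mean((1)).round().astype(int).tolist())
E
```

```text
time: 19.9
eef_pos: [497.4, 183.4, 354.5]
eef_rot: [0.191, 0.982, 0.0, 0.0]
contact_force: [0.1, 0.8, 0.1]
opening: 0.337
grip_force: 0.0
[ 0.34659036  0.46333808 -1.03219551  1.75757539  0.43046623  1.16834398
  0.37265332] [0.06521454 0.75866834 0.14798303]
nut_centre [(0.71, [609.3, -54.5, 52.9]), (0.41, [498.5, 182.3, 235.8])]
pin_tip [(0.41, [498.7, 184.8, 248.2])]
keg [(0.96, [509.3, 190.6, -1.9])]
[[118, 134, 144], [121, 137, 146], [119, 132, 142], [96, 108, 121], [82, 102, 121], [80, 118, 145], [72, 139, 178], [61, 118, 152], [54, 92, 118], [53, 83, 106], [51, 83, 106], [50, 82, 104], [52, 86, 108], [50, 85, 108], [50, 82, 104], [50, 85, 108]]
[[124, 139, 149], [120, 135, 144], [102, 118, 130], [81, 100, 114], [68, 98, 120], [62, 101, 128], [57, 92, 120], [56, 90, 113], [58, 93, 116], [58, 93, 118], [53, 90, 112], [50, 84, 108], [51, 86, 110], [50, 88, 112], [50, 86, 108], [49, 86, 110]]
```

View pics/f.png

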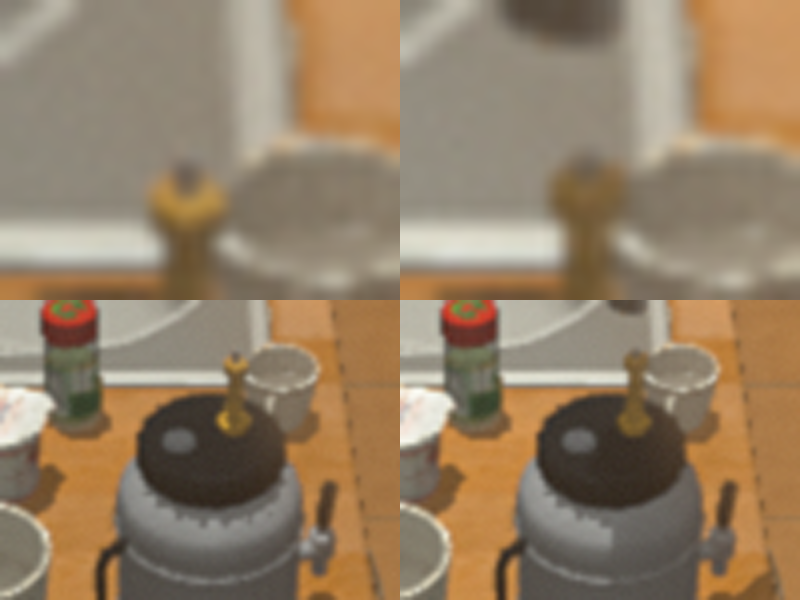

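The nut has risen about 1.6 px (roughly 4 mm) with the tip unchanged and the keg unmoved, so it is at its stop. Now I'll shut the fingers and come down above the tip.

```bash
python3 -m inch '[{"rotation":[0,0,0],"delta_pos":[0,0,0],"claw":255},{"rotation":[0,0,0],"delta_pos":[0,0,0],"claw":255},{"rotation":[0,0,0],"delta_pos":[0,0,0.04],"claw":255},{"rotation":[0,0,0],"delta_pos":[0,0,0.08],"claw":255},{"rotation":[0,0,0],"delta_pos":[0,0,0.12],"claw":255},{"rotation":[0,0,0],"delta_pos":[0,0,0.16],"claw":255},{"rotation":[0,0,0],"delta_pos":[0,0,0.19],"claw":255},{"rotation":[0,0,0],"delta_pos":[0,0,0.21],"claw":255},{"rotation":[0,0,0],"delta_pos":[0,0,0.21],"claw":255},{"rotation":[0,0,0],"delta_pos":[0,0,0.21],"claw":255}]' 20
cat >>h.py <<'E'
def avg(n=6):
    F=[];P=[]
    for i in range(n):
        imaging.capture('side');s=r.observe();F.append(s['contact_force']);P.append(s['eef_pos'])
    print('F',np.mean(F,0).round(2),np.std(F,0).round(2),'P',np.mean(P,0).round(2),s['time'])
E
python3 - <<'E'
from h import *;import cv2
avg()
p,d=imaging.capture('side');cv2.imwrite('pics/g.png',cv2.resize(p[140:200,250:330,::-1],(640,480),interpolation=cv2.INTER_CUBIC))
E
```

```text
time: 21.35
eef_pos: [497.4, 183.4, 322.9]
eef_rot: [0.189, 0.982, 0.0, 0.0]
contact_force: [-0.7, -0.8, 0.0]
opening: 0.002
grip_force: 0.0
F [ 0.31  0.09 -0.07] [0.48 0.65 0.31] P [497.37 183.38 322.93] 21.65
```

View pics/g.png

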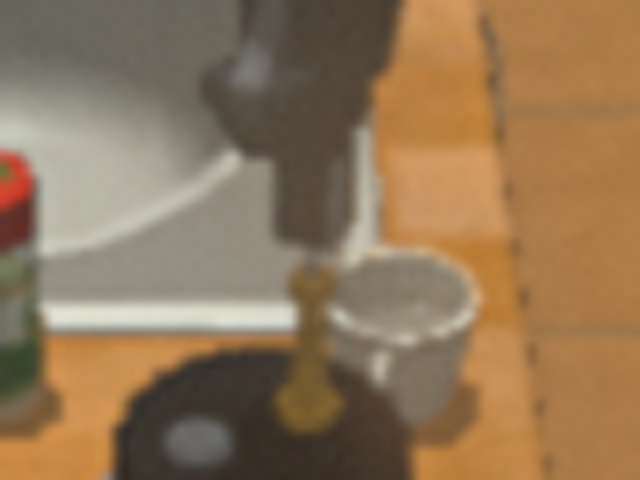

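```bash
python3 -m inch '[{"rotation":[0,0,0],"delta_pos":[0,0,0.005],"claw":255},{"rotation":[0,0,0],"delta_pos":[0,0,0.01],"claw":255},{"rotation":[0,0,0],"delta_pos":[0,0,0.015],"claw":255},{"rotation":[0,0,0],"delta_pos":[0,0,0.02],"claw":255},{"rotation":[0,0,0],"delta_pos":[0,0,0.025],"claw":255},{"rotation":[0,0,0],"delta_pos":[0,0,0.03],"claw":255},{"rotation":[0,0,0],"delta_pos":[0,0,0.035],"claw":255},{"rotation":[0,0,0],"delta_pos":[0,0,0.04],"claw":255},{"rotation":[0,0,0],"delta_pos":[0,0,0.04],"claw":255},{"rotation":[0,0,0],"delta_pos":[0,0,0.04],"claw":255}]'
python3 -c "
from h import *;avg(4)"
```

```text
time: 22.95
eef_pos: [497.3, 183.4, 316.9]
eef_rot: [0.189, 0.982, 0.0, 0.0]
contact_force: [-0.3, -0.8, 1.4]
opening: 0.001
grip_force: 0.9
F [-0.61  0.06  2.07] [0.13 0.53 0.49] P [497.35 183.4  316.88] 23.15
```

```bash
python3 -m inch '[{"rotation":[0,0,0],"delta_pos":[0,0,0.002],"claw":255},{"rotation":[0,0,0],"delta_pos":[0,0,0.004],"claw":255},{"rotation":[0,0,0],"delta_pos":[0,0,0.006],"claw":255},{"rotation":[0,0,0],"delta_pos":[0,0,0.008],"claw":255},{"rotation":[0,0,0],"delta_pos":[0,0,0.01],"claw":255},{"rotation":[0,0,0],"delta_pos":[0,0,0.012],"claw":255},{"rotation":[0,0,0],"delta_pos":[0,0,0.014],"claw":255},{"rotation":[0,0,0],"delta_pos":[0,0,0.016],"claw":255},{"rotation":[0,0,0],"delta_pos":[0,0,0.016],"claw":255},{"rotation":[0,0,0],"delta_pos":[0,0,0.016],"claw":255}]'
python3 -c "
from h import *;avg(6)"
```

```text
time: 24.4
eef_pos: [497.4, 183.4, 314.6]
eef_rot: [0.189, 0.982, 0.0, 0.0]
contact_force: [-0.8, -0.5, 5.1]
opening: 0.003
grip_force: 2.9
F [-0.82 -0.64  6.  ] [0.45 0.53 0.32] P [497.39 183.45 314.59] 24.7
```

```bash
python3 -m inch '[{"rotation":[0,0,0],"delta_pos":[0,0,0.002],"claw":255},{"rotation":[0,0,0],"delta_pos":[0,0,0.004],"claw":255},{"rotation":[0,0,0],"delta_pos":[0,0,0.006],"claw":255},{"rotation":[0,0,0],"delta_pos":[0,0,0.008],"claw":255},{"rotation":[0,0,0],"delta_pos":[0,0,0.01],"claw":255},{"rotation":[0,0,0],"delta_pos":[0,0,0.0125],"claw":255},{"rotation":[0,0,0],"delta_pos":[0,0,0.0125],"claw":255},{"rotation":[0,0,0],"delta_pos":[0,0,0.0125],"claw":255},{"rotation":[0,0,0],"delta_pos":[0,0,0.0125],"claw":255},{"rotation":[0,0,0],"delta_pos":[0,0,0.0125],"claw":255}]'
python3 -c "
from h import *;avg(8)"
```

```text
time: 25.95
eef_pos: [497.4, 183.5, 313.0]
eef_rot: [0.189, 0.982, 0.0, 0.0]
contact_force: [-1.8, -1.1, 7.8]
opening: -0.001
grip_force: 4.0
F [-1.31 -1.39  7.73] [0.37 0.49 0.44] P [497.46 183.5  312.99] 26.35
```

```bash
python3 -m inch '[{"rotation":[0,0,0],"delta_pos":[0,0,0.001],"claw":255},{"rotation":[0,0,0],"delta_pos":[0,0,0.002],"claw":255},{"rotation":[0,0,0],"delta_pos":[0,0,0.003],"claw":255},{"rotation":[0,0,0],"delta_pos":[0,0,0.004],"claw":255},{"rotation":[0,0,0],"delta_pos":[0,0,0.004],"claw":255},{"rotation":[0,0,0],"delta_pos":[0,0,0.004],"claw":255},{"rotation":[0,0,0],"delta_pos":[0,0,0.004],"claw":255},{"rotation":[0,0,0],"delta_pos":[0,0,0.004],"claw":255},{"rotation":[0,0,0],"delta_pos":[0,0,0.004],"claw":255},{"rotation":[0,0,0],"delta_pos":[0,0,0.004],"claw":255}]'
python3 -c "
from h import *;avg(8)"
```

```text
time: 27.6
eef_pos: [497.5, 183.5, 312.6]
eef_rot: [0.189, 0.982, 0.0, 0.0]
contact_force: [-2.2, -1.0, 10.0]
opening: -0.001
grip_force: 4.7
F [-1.81 -1.49  9.61] [0.63 0.69 0.46] P [497.49 183.54 312.56] 28.0
```

At 9.6 N the stiffness has jumped, so the pin is at its stop. Hold there.

```bash
for i in 1 2; do python3 -m inch '[{"rotation":[0,0,0],"delta_pos":[0,0,0],"claw":255},{"rotation":[0,0,0],"delta_pos":[0,0,0],"claw":255},{"rotation":[0,0,0],"delta_pos":[0,0,0],"claw":255},{"rotation":[0,0,0],"delta_pos":[0,0,0],"claw":255},{"rotation":[0,0,0],"delta_pos":[0,0,0],"claw":255},{"rotation":[0,0,0],"delta_pos":[0,0,0],"claw":255},{"rotation":[0,0,0],"delta_pos":[0,0,0],"claw":255},{"rotation":[0,0,0],"delta_pos":[0,0,0],"claw":255},{"rotation":[0,0,0],"delta_pos":[0,0,0],"claw":255},{"rotation":[0,0,0],"delta_pos":[0,0,0],"claw":255}]'; done; python3 -c "
from h import *;avg(4)"
```

```text
time: 29.25
eef_pos: [497.5, 183.5, 312.5]
eef_rot: [0.189, 0.982, 0.0, 0.0]
contact_force: [-1.5, -1.4, 9.8]
opening: 0.002
grip_force: 4.7
time: 30.5
eef_pos: [497.5, 183.5, 312.6]
eef_rot: [0.189, 0.982, 0.0, 0.0]
contact_force: [-1.6, -1.7, 9.4]
opening: -0.001
grip_force: 4.7
F [-1.25 -1.58  9.43] [0.26 0.5  0.47] P [497.49 183.53 312.56] 30.7
```

```bash
python3 -m inch '[{"rotation":[0,0,0],"delta_pos":[0,0,-0.01],"claw":255},{"rotation":[0,0,0],"delta_pos":[0,0,-0.02],"claw":255},{"rotation":[0,0,0],"delta_pos":[0,0,-0.03],"claw":255},{"rotation":[0,0,0],"delta_pos":[0,0,-0.05],"claw":255},{"rotation":[0,0,0],"delta_pos":[0,0,-0.1],"claw":255},{"rotation":[0,0,0],"delta_pos":[0,0,-0.2],"claw":255},{"rotation":[0,0,0],"delta_pos":[0,0,-0.3],"claw":255},{"rotation":[0,0,0],"delta_pos":[0,0,-0.4],"claw":255},{"rotation":[0,0,0],"delta_pos":[0,0,-0.4],"claw":255},{"rotation":[0,0,0],"delta_pos":[0,0,-0.4],"claw":255}]'
python3 - <<'E'
from h import *;import cv2
p,d=imaging.capture('side');b=p[:,:,::-1];a=cv2.imread('pics/side1.png')
f=lambda i:cv2.resize(np.ascontiguousarray(i[155:200,265:325]),(400,300),interpolation=cv2.INTER_CUBIC)
cv2.imwrite('pics/h.png',np.hstack([f(a),f(b)]))
E
```

```text
time: 31.95
eef_pos: [497.2, 183.1, 371.7]
eef_rot: [0.189, 0.982, -0.0, -0.0]
contact_force: [-0.6, -0.2, -0.5]
opening: 0.003
grip_force: 0.0
```

View pics/h.png

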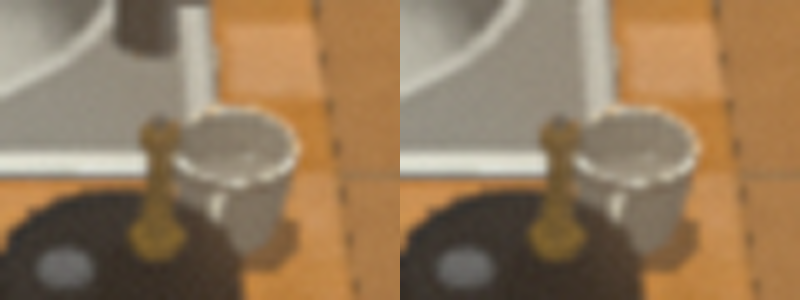

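The tip (crop (560, 120)) is back at its earlier height with the nut up, and the keg has not moved. Handing in.

```bash
python3 -c "
from cell import r;print(r.close_job())"
```

```text
the job is handed in; nothing more can be done
None
```

I unscrewed the lock nut to its stop, pressed the valve tip to its stop at about 9.5 N for over 2.5 s and released it, and the last picture shows it sprung back with the nut up and the keg where it stood; the job is handed in, but no verdict was returned.

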